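# Stow a jar of beads in a stay-lidded work chest and close it

## Task

Put the jar of red beads away in the plywood work chest: raise the lid until its folding stay locks, then stand the jar upright on the chest floor without dropping it. Then break the stay by pressing its elbow (the red thumb button) back towards the hinge, and lower the lid gently, never letting it drop, until it is fully shut. Leave the reel, the glue bottle and the pliers where they are.

Things in the scene. Friction and masses are not known exactly. Their poses are not given: they have to be found in the camera images.
- chest: Pale plywood chest with brass corners, fixed: 180 mm deep (x), 240 wide (y), 115 high to the rim, boards 7 mm thick. Origin: centre of the underside; x points from its front (bar side) to the hinged back, z up. Inside, reels stand fixed along the back (x 48 to 80, y -51 to 99, 49 mm high) the stay works along the right end (y -113 to -81); the floor in front of the reels is free for the jar.
- lid (a joint): Lid hinge, rad: 0 shut, growing as it opens; the stay stops it at about 1.43 (82 degrees). The lid is a plywood tray 24 mm high covering the whole chest, 0.5 kg. Hinge friction holds it where it is left above about 0.8 rad; farther down it falls shut if let go.
- hinge (a point): Middle of the lid's hinge line on top of the chest's back edge: chest frame (90, 0, 115.5) mm. The line runs along the chest's y.
- lid_bar (a point): Middle of the brass pull bar on the lid's front edge: round, 10 mm thick, 120 mm long along the chest's y, 37 mm of free gap behind it, posts 54 mm either side of the middle. In the lid's frame it lies 222 mm forward of the hinge line and 12 mm above it; it swings with the lid (point x: along the lid to the hinge, z: out of its top). Being round it turns in the fingers.
- stay (a joint): Elbow of the folding stay, rad: 0 folded (lid shut), 2.535 links in line, 2.705 at its stop past straight: locked, holding the lid up. A light spring takes it to the stop once the lid is raised as far as it goes. To break it, push the elbow back towards the hinge and down (about 2 N): let go above about 2.25 it springs back to locked, below about 2.15 it stays broken.
- elbow (a point): Centre of the red thumb button on the stay's elbow: 18 mm across, 22 mm long along the chest's y, at the end of the 126 mm lower link, so it swings about stay_foot. Locked, it stands about 45 mm above the rim, 89 mm in front of the hinge line, 92 mm right of the chest's middle; pushed 45 mm along its arc the stay is well broken and the lid has sagged about 9 degrees.
- stay_foot (a point): Foot pivot of the stay's lower link, inside the chest at its right end, level along y with the middle of the thumb button: chest frame (-50, -92.5, 45) mm. Fixed.
- jar_mid (a point): Centre, half-way up, of the glass jar of red beads with a brass screw lid, standing left of the chest: 62 mm across, 76 mm high (full width from 6 to 46 mm up, brass lid 58 mm across from 62 mm up), 0.15 to 0.31 kg; z along its axis, up.
- reel: Bystander: wooden reel of teal thread, 60 mm across, 60 mm high, standing left of the chest; may have changed places with the jar. Origin: centre of its underside.
- glue: Bystander: white glue bottle, blue label, red cap, 48 mm across, 150 mm high, standing left of the chest. Origin: centre of its underside.
- pliers: Bystander: pliers with blue handles, 170 mm long, 55 wide, 12 high, lying right of the chest. Origin: under the joint; jaws towards its x.

How it is judged (in metres and radians):
On the way, in this order (a step that is already met when the one before it is completed fails the run):
1. the lid is up and the stay has locked past straight (value of joint stay above 2.62 rad and value of joint lid above 1.35 rad), for 0.3 s.
2. the jar stands on the chest floor, let go, with the lid still locked up (x of jar_mid in the frame of chest between -0.06 and 0.03 m and y of jar_mid in the frame of chest between -0.09 and 0.09 m and z of jar_mid in the frame of chest below 0.052 m and angle between jar_mid's own z axis and vertical below 0.12 rad and value of joint stay above 2.62 rad and contact force between the fingers and jar below 0.1 N and linear speed of jar below 0.03 m/s), for 0.2 s.
3. the stay is broken, the lid still well up (value of joint stay below 2.1 rad and value of joint lid above 0.6 rad), for 0.1 s.
At the end, for the whole second after the job is handed in: The lid is shut (within 0.03 rad, about 6 mm at its front edge) with the stay folded inside, and the jar stands upright (within 7 degrees) and at rest on the chest floor (x of jar_mid in the frame of chest between -0.06 and 0.03 m and y of jar_mid in the frame of chest between -0.09 and 0.09 m and z of jar_mid in the frame of chest below 0.052 m and angle between jar_mid's own z axis and vertical below 0.12 rad and value of joint lid below 0.03 rad and linear speed of jar below 0.02 m/s); the robot touches nothing.
It fails at once if the lid drops or slams (swings down faster than 2 rad/s once below 1 rad) (velocity of joint lid below -2 rad/s and value of joint lid below 1 rad).
It fails at once if the jar is dropped into the chest (falls faster than 0.6 m/s inside it) (x of jar_mid in the frame of chest between -0.06 and 0.03 m and y of jar_mid in the frame of chest between -0.09 and 0.09 m and z of jar_mid in the frame of chest below 0.14 m and linear speed of jar above 0.6 m/s).
It fails at once if the jar is tipped over (more than 40 degrees) (angle between jar_mid's own z axis and vertical above 0.7 rad).
It fails at once if the reel, the glue bottle or the pliers are moved by more than 30 mm (distance of any of reel, glue, pliers from where it was at the start of the episode above 0.03 m).
It also fails if it takes over 72 s, if anything falls off the work surface, if the arm or the gripper's body presses on something with over 40 N, if the wrist force passes 120 N, or if a joint passes its speed limit or range.

## Robot

A 6-joint arm with a two-finger parallel gripper is mounted at the origin on the work surface. World frame = base frame: x ahead of the robot, y to its left, z up, the work surface at z = 0. Lengths are in m, angles in degrees, forces in N, time in s.
With the tool pointing down it reaches from about 0.3 to 0.75 m from the base axis. Payload 8.5 kg.
Tool frame: the origin (TCP) lies between the finger pads; the fingertips stand env.finger_overhang ahead of it and the grasp point (between the pads) lies 2 mm behind it (env.finger_overhang is the distance from the TCP to the fingertips, in m); z points along the fingers, y is the line along which they close (so a half turn about z gives the same grasp; the last joint's range is limited). The gripper opens to 85 mm and grips with 20 to 120 N. Pads are 22 mm wide; open, the fingers measure 114 mm over their backs; the gripper's body (76 mm by 85 mm) begins 54 mm behind the grasp point. The pads swing forward as they close: fully open they stand 13 mm farther back than shut.
Start: joints at [-89.456, 21.807, 74.336, -0, 83.858, -12.336], TCP at [0.123, -0.536, 0.248] pointing down, gripper open.
Joint ranges: [-178.18, 178.18], [-50.72, 133.34], [12.68, 142.11], [-81.47, 261.47], [9.98, 163.14], [-165.26, 165.26]. Speed limits (degrees/s): [136.94, 136.94, 180, 180, 180, 180].

## Interface

Orientations are given as a 3x3 rotation matrix whose columns are the frame's x, y, z axes.
In Python, from rig import env gives the robot as it stands. The module is installed in compiled form; this text tells all that it offers.
- The arm moves only by the tool jog_arm, never from a script. Its arguments are lists of equal length, an entry for each row: "hand": the finger opening in m, from 0 to 0.0854; "travel": the shift along the world's x, y, z in m, a list of three; "yaw": the turn about the world's z in rad. A call has exactly 5 rows; each row shifts and turns the commanded pose from where the row before left it; what a row does not reach is not made up. A row lasts 1/8 s, in which the tool goes at most 62.5 mm and 10.7 degrees, less where a joint would pass 70% of its speed; a pose out of reach is approached as far as the arm can. A call is refused whole if a number of a shift passes 0.0625 or a number of a turn 0.188, either way. A call with a gripper value outside its range is refused whole. The fingers move at their own pace and stop on an object; "grip_force" is the grip in N (left out, the last holds). Time passes only in rows, so rows that do not move let the fingers close, or fill a call up. It gives the time, the measured TCP pose, the force, the opening and the grip force at its end, in the units of the state.
- env.observe(): the state, without advancing time (a new reading comes with each control period).
- env.get_image(name): name is "scene" or "top" or "wrist"; returns the picture (420x560x3 uint8, red, green, blue); there is no depth.
- env.calibration(name): a dict with "fx", "fy", "cx", "cy" (pixels), "position" and "rotation" of the camera in the world; the wrist camera has in their place "hand_eye" (4x4, takes a point from camera to tool coordinates, whose origin is the TCP and whose axes are the flange's). Camera axes: x right, y down, z forward; pixel columns grow to the right and rows downward; lengths in m; the calibration is good to about 2 mm. The wrist camera is an equidistant fisheye: a pixel r from the principal point sees the ray r / f radians off the axis. A picture is of the moment at which its call begins: read the wrist's pose just before it. calibration takes no time and is no camera call.
- env.close_job(): hands the job in; it is judged then, once.
The state is a dict: "time_s": time; "q": joint angles; "qvel": joint speeds; "joint_efforts": joint torques, N m; "position": TCP position; "tool_rot": TCP orientation; "ft_force": force on the tool from outside, world axes, zero at the start; "wrist_torque": the same for the moment, N m; "grip_width": finger opening in m; "gripper_force": force on a finger pad.
Only numpy, scipy, OpenCV 4.12 (cv2) and the standard library are available. Lean on these libraries where they do the work, as an engineer would, in place of code of your own. Each camera call takes 0.05 s, during which the arm holds its last target. There are 200 camera calls.

## Working session

There is one attempt and no reset: what is moved stays moved. The work goes in short steps, Python scripts to look and compute and a tool call to move; the robot and the scene stay as the last step left them, time stands still between calls to the robot, and variables do not carry over. Pictures are saved under pics/ and viewed, at most 11 in all, crops included, and the job is handed in when it is done.

Besides the shell and the picture viewer there is one more tool, called after "Call:" as a command line: name --pt "numbers of a row" for each row, then --argument value for the rest. jog_arm: Moves the arm, as the interface text tells. Its arguments: {"type":"object","properties":{"hand":{"type":"array"},"travel":{"type":"array"},"yaw":{"type":"array"},"grip_force":{"type":"number"}},"required":["hand","travel","yaw"]}

```bash
mkdir -p pics; cat > h.py <<'E'
import numpy as np, cv2
from rig import env
def snap(n,f):
    im=env.get_image(n); cv2.imwrite('pics/'+f,im[:,:,::-1]); return im
def ray(n,u,v):
    c=env.calibration(n); d=np.array([(u-c['cx'])/c['fx'],(v-c['cy'])/c['fy'],1.]); R=np.array(c['rotation']); d=R@d
    return np.array(c['position']),d/np.linalg.norm(d)
def onz(n,u,v,z):
    p,d=ray(n,u,v); return p+d*(z-p[2])/d[2]
def proj(n,P):
    c=env.calibration(n); q=np.array(c['rotation']).T@(np.array(P)-np.array(c['position'])); return np.array([c['fx']*q[0]/q[2]+c['cx'],c['fy']*q[1]/q[2]+c['cy']])
E
python3 - <<'E'
from h import *
a=snap('scene','s0.png');b=snap('top','t0.png')
s=env.observe();print(s['time_s'],s['position'],s['tool_rot'],env.finger_overhang,s['grip_width'])
for n in('scene','top'):print(env.calibration(n))
E
```

```text
0.1 [ 0.12258341 -0.53592769  0.24778582] [[ 9.74839170e-01  2.22909381e-01 -2.12374565e-05]
 [ 2.22909229e-01 -9.74838381e-01  1.26722668e-03]
 [ 2.61773627e-04 -1.24007623e-03 -9.99999197e-01]] 0.017 0.08538689695423843
{'fx': 463.0370549726368, 'fy': 463.0370549726368, 'cx': 283.567625477333, 'cy': 207.28762935788015, 'position': array([1.4598044 , 0.40811288, 1.04678036]), 'rotation': array([[-0.39273071,  0.63970893, -0.66070801],
       [ 0.91954633,  0.2621824 , -0.29273697],
       [-0.01404044, -0.72251843, -0.69120908]])}
{'fx': 439.65501267886526, 'fy': 439.65501267886526, 'cx': 272.4665286735665, 'cy': 213.42636039871823, 'position': array([0.34237259, 0.00970542, 1.39542671]), 'rotation': array([[ 0.0086785 , -0.9845637 ,  0.17481134],
       [-0.9999458 , -0.00753912,  0.00718081],
       [-0.00575205, -0.17486418, -0.98457576]])}
```

View pics/s0.png

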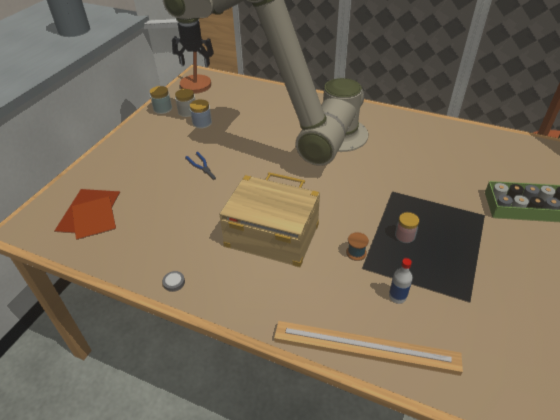

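View pics/t0.png

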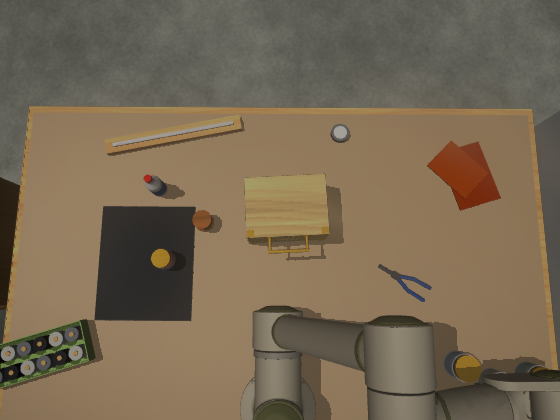

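The scene view shows the chest with its bar towards the robot. In the top view the lid spans about (245..328, 175..238) and the bar runs (268..309, 251). The jar, with its yellow lid, is at top (161,259), the reel at (202,220), the glue at (153,185) and the pliers at (405,280).

```bash
python3 - <<'E'
import cv2,numpy as np
t=cv2.imread('pics/t0.png')[165:265,235:340]; s=cv2.imread('pics/s0.png')[165:265,215:330]
o=np.zeros((600,790,3),np.uint8)
a=cv2.resize(t,None,fx=3.7,fy=3.7,interpolation=2);b=cv2.resize(s,None,fx=3.4,fy=3.4,interpolation=2)
o[:a.shape[0],:a.shape[1]]=a;o[:b.shape[0],395:395+b.shape[1]]=b
cv2.imwrite('pics/c0.png',o[:380])
E
python3 - <<'E'
from h import *
t=cv2.imread('pics/t0.png');hsv=cv2.cvtColor(t,cv2.COLOR_BGR2HSV)
m=cv2.inRange(hsv,(18,150,90),(32,255,255))
n,l,st,c=cv2.connectedComponentsWithStats(m)
for i in range(1,n):
  if st[i,4]>25: print(st[i],c[i])
print('jar',onz('top',*[161,259],0.076))
E
```

```text
[322 227   7   7  45] [324.86666667 229.73333333]
[247 230   7   7  48] [249.9375 233.0625]
[267 235  43  18 191] [288.21465969 247.27748691]
[151 249  19  19 285] [159.9754386  257.90175439]
[455 355  26  27 542] [467.81918819 368.30258303]
jar [0.43534706 0.35222146 0.076     ]
```

View pics/c0.png

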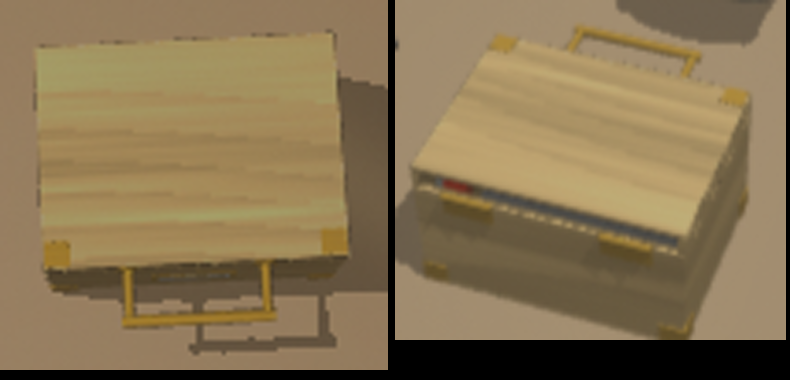

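```bash
cat >> h.py <<'E'
def tri(a,b):
    p,d=ray('top',*a);q,e=ray('scene',*b)
    s=np.linalg.lstsq(np.c_[d,-e],q-p,rcond=None)[0]; A=p+s[0]*d;B=q+s[1]*e
    return (A+B)/2,np.linalg.norm(A-B)
E
python3 - <<'E'
from h import *
np.set_printoptions(precision=4,suppress=True)
for n,a,b in [('bar+',(268.8,252),(304.1,181.5)),('bar-',(309,250.1),(268.5,174.4)),('F+',(247.2,237.4),(319.4,191.5)),('F-',(328.8,233.9),(244.4,175.9)),('B+',(245.3,177.7),(301.8,235.6)),('B-',(325,173.9),(220.3,214.4))]: print(n,*tri(a,b))
# chest bottom back corners on table, scene
for u,v in[(430,276),(692,330)]: print(onz('scene',215+(u-395)/3.4,165+v/3.4,0.0))
for u,v in[(50,290)]: print(onz('top',235+u/3.7,165+v/3.7,0.0))
for n,z in(('top',.076),('scene',.076)):
  im=cv2.imread('pics/%s0.png'%n[0]);m=cv2.inRange(cv2.cvtColor(im,cv2.COLOR_BGR2HSV),(18,150,90),(32,255,255))
  k,l,st,c=cv2.connectedComponentsWithStats(m)
  for i in range(1,k):
    if st[i,4]>60: print(n,st[i],c[i],onz(n,*c[i],z))
E
```

```text
bar+ [0.4537 0.0303 0.1278] 0.003822396707542021
bar- [ 0.4604 -0.0858  0.1247] 0.0037212989035035377
F+ [0.4938 0.0931 0.1413] 0.004994447606774061
F- [ 0.5071 -0.1437  0.1363] 0.0006787060042147361
B+ [0.6713 0.105  0.134 ] 0.010208125396886527
B- [ 0.6844 -0.1328  0.1368] 0.005118062545849515
[ 0.6817 -0.1312  0.    ]
[0.6504 0.1059 0.    ]
[0.4926 0.0954 0.    ]
top [267 235  43  18 191] [288.2147 247.2775] [ 0.4736 -0.0289  0.076 ]
top [151 249  19  19 285] [159.9754 257.9018] [0.4386 0.3555 0.076 ]
top [455 355  26  27 542] [467.8192 368.3026] [ 0.1308 -0.5436  0.076 ]
scene [177  89  16   9  93] [184.7634  93.0108] [ 0.0609 -0.646   0.076 ]
scene [190 101  18  10 133] [198.5338 105.1654] [ 0.1215 -0.5446  0.076 ]
scene [266 173  38  14  73] [286.1644 177.7534] [ 0.401  -0.0497  0.076 ]
scene [399 213  20  15 229] [408.8428 219.738 ] [0.441 0.358 0.076]
```

The lid is shut: the bar measures z ≈ 0.126 and should be 0.1275. The chest yaw is about 0.056 rad, the bar middle (0.457,-0.028), the hinge (0.679,-0.016) and the jar (0.440,0.357). I'll move over the bar with the tool y axis along the chest's x.

Call:
jog_arm --hand '[0.04,0.04,0.04,0.04,0.04]' --pt "0.022 0.034 0" --pt "0.022 0.034 0" --pt "0.022 0.034 0" --pt "0.022 0.034 0" --pt "0.022 0.034 0" --yaw '[0.0934,0.0934,0.0934,0.0934,0.0934]' --grip_force 20

```text
time_s: 0.72
position: [0.2331, -0.3648, 0.2481]
tool_rot: [[0.768, 0.64, -0.0], [0.64, -0.768, 0.001], [0.0, -0.0, -1.0]]
ft_force: [0.9, -0.3, -0.4]
grip_width: 0.0402
gripper_force: 0.0
```

Call:
jog_arm --hand '[0.04,0.04,0.04,0.04,0.04]' --pt "0.022 0.034 0" --pt "0.022 0.034 0" --pt "0.022 0.034 0" --pt "0.022 0.034 0" --pt "0.022 0.034 0" --yaw '[0.0934,0.0934,0.0934,0.0934,0.0934]'

```text
time_s: 1.35
position: [0.3431, -0.1949, 0.2482]
tool_rot: [[0.398, 0.917, -0.0], [0.917, -0.398, 0.0], [0.0, -0.0, -1.0]]
ft_force: [0.7, 0.5, 0.7]
grip_width: 0.0401
gripper_force: 0.0
```

Call:
jog_arm --hand '[0.04,0.04,0.04,0.04,0.04]' --pt "0.022 0.034 0" --pt "0.022 0.034 0" --pt "0.022 0.034 0" --pt "0.022 0.034 0" --pt "0.022 0.034 0" --yaw '[0.0934,0.0934,0.0934,0.0934,0.0934]'

```text
time_s: 1.98
position: [0.4531, -0.0248, 0.2481]
tool_rot: [[-0.058, 0.998, -0.0], [0.998, 0.058, 0.0], [0.0, -0.0, -1.0]]
ft_force: [0.8, -0.7, -0.1]
grip_width: 0.0399
gripper_force: 0.0
```

```bash
cat >> h.py <<'E'
def wray(s,u,v):
    c=env.calibration('wrist');x,y=u-c['cx'],v-c['cy'];r=np.hypot(x,y);t=r/c['fx']
    d=np.array([np.sin(t)*x/r,np.sin(t)*y/r,np.cos(t)]);H=np.array(c['hand_eye']);R=np.array(s['tool_rot'])
    return np.array(s['position'])+R@H[:3,3],R@H[:3,:3]@d
def wonz(s,u,v,z):
    p,d=wray(s,u,v);return p+d*(z-p[2])/d[2]
E
python3 - <<'E'
from h import *
s=env.observe();snap('wrist','w0.png')
m=cv2.inRange(cv2.cvtColor(cv2.imread('pics/w0.png'),cv2.COLOR_BGR2HSV),(18,150,80),(32,255,255))
k,l,st,c=cv2.connectedComponentsWithStats(m)
for i in range(1,k):
    if st[i,4]>60: print(st[i],c[i],wonz(s,*c[i],.1275))
E
```

```text
[356  60  27  25 592] [369.28209459  72.04560811] [0.50909759 0.08643741 0.1275    ]
[ 289  131   63  146 2117] [307.26263581 192.29711856] [ 0.4689366 -0.0104771  0.1275   ]
```

View pics/w0.png

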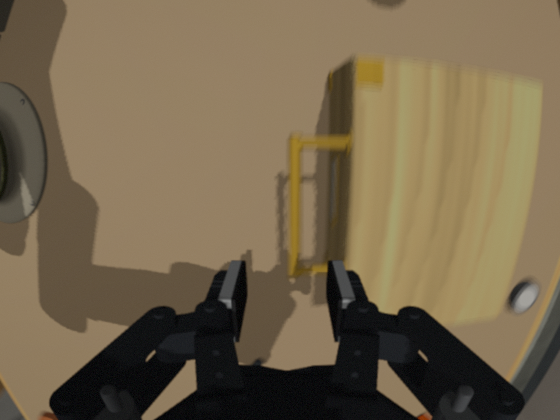

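The wrist view shows the bar from (295,134) to (295,274), slightly right of the line between the fingers, which stand at u ≈ 240 and 340.

```bash
python3 - <<'E'
from h import *
s=env.observe()
a,b=wonz(s,295.5,135,.1275),wonz(s,294.5,274,.1275)
print(a,b,(a+b)/2,np.linalg.norm(a-b),np.arctan2(-(a-b)[0],(a-b)[1]))
for z in(.248,.235,.229): print(z,wonz(s,242,300,z),wonz(s,345,300,z), wonz(s,238,262,z),wonz(s,335,262,z))
E
```

```text
[0.45812765 0.03659312 0.1275    ] [ 0.46583848 -0.08046235  0.1275    ] [ 0.46198306 -0.02193462  0.1275    ] 0.11730915641752661 0.06577831164128922
0.248 [ 0.43481365 -0.02760444  0.248     ] [ 0.48221954 -0.02482755  0.248     ] [ 0.43301117 -0.00778514  0.248     ] [ 0.47487087 -0.00511918  0.248     ]
0.235 [ 0.4332743  -0.03662678  0.235     ] [ 0.48564542 -0.03355904  0.235     ] [ 0.43128304 -0.01473163  0.235     ] [ 0.47752707 -0.01178644  0.235     ]
0.229 [ 0.43256384 -0.04079094  0.229     ] [ 0.4872266  -0.03758897  0.229     ] [ 0.43048544 -0.01793771  0.229     ] [ 0.47875301 -0.01486364  0.229     ]
```

Call:
jog_arm --hand '[0.04,0.04,0.04,0.04,0.04]' --pt "0.008 0 -0.03" --pt "0 0 -0.035" --pt "0 0 -0.03" --pt "0 0 -0.0275" --pt "0 0 0" --yaw '[0,0,0,0,0]'

```text
time_s: 2.65
position: [0.4597, -0.0259, 0.1245]
tool_rot: [[-0.055, 0.998, -0.004], [0.998, 0.055, 0.001], [0.002, -0.004, -1.0]]
ft_force: [0.8, 0.7, 1.1]
grip_width: 0.0395
gripper_force: 0.0
```

Call:
jog_arm --hand '[0.0,0.0,0.0,0.0,0.0]' --pt "0 0 0" --pt "0 0 0" --pt "0 0 0" --pt "0 0 0" --pt "0 0 0" --yaw '[0,0,0,0,0]' --grip_force 30

```text
time_s: 3.28
position: [0.4577, -0.0264, 0.1267]
tool_rot: [[-0.056, 0.998, -0.006], [0.998, 0.056, -0.001], [-0.001, -0.006, -1.0]]
ft_force: [-16.8, -4.5, 10.8]
grip_width: 0.0085
gripper_force: 29.5
```

```bash
python3 - <<'E'
import numpy as np
p=np.linspace(.054,1.484,21);h=.222-.2223*np.cos(p);z=.2223*np.sin(p)
d=np.c_[np.diff(h)*.9983,np.diff(h)*.058,np.diff(z)]
d[:4,0]-=.0009
print(np.round(d,4).tolist(),d.sum(0))
E
```

```text
[[0.0005, 0.0001, 0.0158], [0.0016, 0.0001, 0.0157], [0.0028, 0.0002, 0.0155], [0.0039, 0.0003, 0.0152], [0.0058, 0.0003, 0.0148], [0.0069, 0.0004, 0.0143], [0.0079, 0.0005, 0.0138], [0.0088, 0.0005, 0.0132], [0.0097, 0.0006, 0.0125], [0.0106, 0.0006, 0.0118], [0.0114, 0.0007, 0.011], [0.0122, 0.0007, 0.0102], [0.0129, 0.0007, 0.0093], [0.0135, 0.0008, 0.0083], [0.0141, 0.0008, 0.0073], [0.0146, 0.0008, 0.0063], [0.015, 0.0009, 0.0053], [0.0153, 0.0009, 0.0042], [0.0156, 0.0009, 0.0031], [0.0157, 0.0009, 0.0019]] [0.19876076 0.01175691 0.2094648 ]
```

Call:
jog_arm --hand '[0.0,0.0,0.0,0.0,0.0]' --pt "0.0005 0 0.016" --pt "0.0015 0 0.0155" --pt "0.003 0 0.0155" --pt "0.004 0.0005 0.015" --pt "0.006 0.0005 0.015" --yaw '[0,0,0,0,0]'

```text
time_s: 3.9
position: [0.4751, -0.0255, 0.204]
tool_rot: [[-0.055, 0.998, -0.001], [0.998, 0.055, -0.001], [-0.001, -0.001, -1.0]]
ft_force: [-0.3, -3.6, -4.1]
grip_width: 0.0087
gripper_force: 29.2
```

Call:
jog_arm --hand '[0.0,0.0,0.0,0.0,0.0]' --pt "0.007 0.0005 0.0145" --pt "0.008 0.0005 0.014" --pt "0.009 0.0005 0.013" --pt "0.0095 0.0005 0.0125" --pt "0.0105 0.0005 0.012" --yaw '[0,0,0,0,0]'

```text
time_s: 4.53
position: [0.5179, -0.023, 0.2707]
tool_rot: [[-0.055, 0.999, -0.003], [0.999, 0.055, -0.002], [-0.002, -0.003, -1.0]]
ft_force: [-10.4, -3.7, 6.0]
grip_width: 0.0085
gripper_force: 29.5
```

Call:
jog_arm --hand '[0.0,0.0,0.0,0.0,0.0]' --pt "0.0105 0.0005 0.0115" --pt "0.0115 0.0005 0.0105" --pt "0.0125 0.0005 0.0095" --pt "0.0135 0.001 0.0085" --pt "0.014 0.001 0.0075" --yaw '[0,0,0,0,0]'

```text
time_s: 5.15
position: [0.581, -0.0194, 0.3187]
tool_rot: [[-0.054, 0.999, 0.001], [0.999, 0.054, -0.002], [-0.002, 0.001, -1.0]]
ft_force: [-7.2, -2.4, 6.9]
grip_width: 0.0086
gripper_force: 30.5
```

Call:
jog_arm --hand '[0.0,0.0,0.0,0.0,0.0]' --pt "0.0145 0.001 0.0065" --pt "0.015 0.001 0.0055" --pt "0.015 0.001 0.004" --pt "0.0155 0.001 0.003" --pt "0.0155 0.001 0.002" --yaw '[0,0,0,0,0]'

```text
time_s: 5.78
position: [0.6571, -0.0149, 0.3397]
tool_rot: [[-0.054, 0.999, 0.002], [0.999, 0.054, -0.002], [-0.002, 0.002, -1.0]]
ft_force: [-1.0, -3.9, 3.7]
grip_width: 0.0086
gripper_force: 31.0
```

Call:
jog_arm --hand '[0.0,0.0,0.0,0.0,0.0]' --pt "0.002 0 0" --pt "0 0 0" --pt "0 0 0" --pt "0 0 0" --pt "0 0 0" --yaw '[0,0,0,0,0]'

```text
time_s: 6.4
position: [0.6588, -0.0148, 0.3396]
tool_rot: [[-0.054, 0.999, 0.003], [0.999, 0.054, -0.002], [-0.002, 0.003, -1.0]]
ft_force: [-1.1, -3.8, 5.2]
grip_width: 0.0084
gripper_force: 31.4
```

```bash
python3 - <<'E'
from h import *
im=snap('scene','s1.png'); cv2.imwrite('pics/c1.png',cv2.resize(im[90:280,190:350,::-1],None,fx=3,fy=3,interpolation=2))
E
```

```text
(no output)
```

View pics/c1.png

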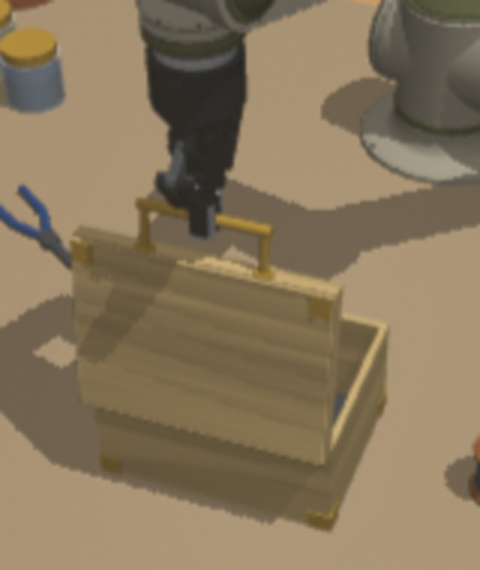

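The lid is nearly vertical with the bar in the fingers, at crop (200,215). I'll push on until it comes up against the stop.

Call:
jog_arm --hand '[0.0,0.0,0.0,0.0,0.0]' --pt "0.003 0 0" --pt "0.002 0 0" --pt "0 0 0" --pt "0 0 0" --pt "0 0 0" --yaw '[0,0,0,0,0]'

```text
time_s: 7.08
position: [0.6616, -0.0147, 0.3398]
tool_rot: [[-0.054, 0.999, -0.003], [0.999, 0.054, -0.002], [-0.001, -0.004, -1.0]]
ft_force: [-15.6, -2.7, 9.3]
grip_width: 0.0086
gripper_force: 31.8
```

Call:
jog_arm --hand '[0.0,0.0,0.0,0.0,0.0]' --pt "0.003 0 0" --pt "0.002 0 0" --pt "0 0 0" --pt "0 0 0" --pt "0 0 0" --yaw '[0,0,0,0,0]'

```text
time_s: 7.7
position: [0.6635, -0.0147, 0.3398]
tool_rot: [[-0.053, 0.999, -0.013], [0.999, 0.053, -0.001], [-0.001, -0.013, -1.0]]
ft_force: [-36.2, -4.8, 11.3]
grip_width: 0.0086
gripper_force: 32.9
```

Call:
jog_arm --hand '[0.04,0.04,0.04,0.04,0.04]' --pt "-0.004 0 0" --pt "-0.004 0 0" --pt "0 0 0.02" --pt "0 0 0.025" --pt "0 0 0.025" --yaw '[0,0,0,0,0]'

```text
time_s: 8.32
position: [0.661, -0.0139, 0.4082]
tool_rot: [[-0.055, 0.998, 0.0], [0.998, 0.055, 0.0], [0.0, 0.0, -1.0]]
ft_force: [-0.0, 0.0, 0.0]
grip_width: 0.0398
gripper_force: 0.0
```

Call:
jog_arm --hand '[0.085,0.085,0.085,0.085,0.085]' --pt "-0.022 0.037 0" --pt "-0.022 0.037 0" --pt "-0.022 0.037 0" --pt "-0.022 0.037 -0.02" --pt "-0.022 0.037 -0.02" --yaw '[0.157,0.157,0.157,0.157,0.157]'

```text
time_s: 8.95
position: [0.5502, 0.1722, 0.3671]
tool_rot: [[-0.748, 0.663, 0.001], [0.663, 0.748, 0.0], [-0.001, 0.001, -1.0]]
ft_force: [0.9, 0.3, -0.5]
grip_width: 0.0853
gripper_force: 0.0
```

Call:
jog_arm --hand '[0.085,0.085,0.085,0.085,0.085]' --pt "-0.022 0.037 -0.03" --pt "-0.022 0.037 -0.03" --pt "-0.022 0.037 -0.03" --pt "-0.022 0.037 -0.03" --pt "-0.022 0.037 -0.03" --yaw '[0.157,0.157,0.157,0.157,0.157]'

```text
time_s: 9.57
position: [0.4402, 0.3572, 0.2167]
tool_rot: [[-0.998, -0.059, 0.001], [-0.059, 0.998, 0.001], [-0.001, 0.001, -1.0]]
ft_force: [0.7, -0.3, 0.0]
grip_width: 0.0851
gripper_force: 0.0
```

```bash
python3 - <<'E'
from h import *
s=env.observe();w=snap('wrist','w2.png');t=snap('top','t2.png')
print(s['time_s'],s['position'])
hsv=cv2.cvtColor(cv2.imread('pics/w2.png'),cv2.COLOR_BGR2HSV)
m=cv2.inRange(hsv,(18,150,80),(32,255,255));k,l,st,c=cv2.connectedComponentsWithStats(m)
for i in range(1,k):
    if st[i,4]>200: print(st[i],c[i],wonz(s,*(st[i,:2]+st[i,2:4]/2),.073))
a=cv2.resize(w,(520,390))[:,:,::-1]; b=cv2.resize(t[160:270,225:335,::-1],None,fx=3.5,fy=3.5)[:390]
o=np.zeros((390,800,3),np.uint8);o[:,:400]=a[:,60:460];o[:b.shape[0],410:410+b.shape[1]]=b;cv2.imwrite('pics/c2.png',o)
hs=cv2.cvtColor(cv2.imread('pics/t2.png'),cv2.COLOR_BGR2HSV)
m=(cv2.inRange(hs,(0,170,80),(8,255,255))|cv2.inRange(hs,(172,170,80),(180,255,255)))
k,l,st,c=cv2.connectedComponentsWithStats(m)
for i in range(1,k):
    if st[i,4]>5: print(st[i],c[i],onz('top',*c[i],.169))
E
```

```text
9.575 [0.44024263 0.35717576 0.21669733]
[ 254  163   69   66 3333] [287.67206721 195.83318332] [0.43557263 0.35752435 0.073     ]
[452 142  48  68 861] [478.88269454 184.        ] [ 0.65009828 -0.57082069  0.169     ]
[144 175   8   7  42] [147.21428571 177.88095238] [0.66130868 0.38019387 0.169     ]
[315 199   8   5  38] [318.5 201. ] [ 0.59704218 -0.11203702  0.169     ]
```

View pics/c2.png

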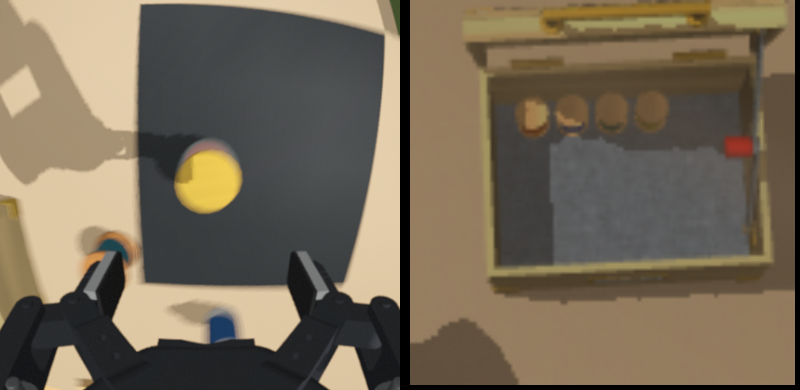

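The picture shows the stay locked: the red button at top (318,201) lies at (0.597,-0.112), against a predicted (0.596,-0.111). The jar is under the tool, centred at (0.438,0.357). I'll grasp it now.

Call:
jog_arm --hand '[0.085,0.085,0.085,0.085,0.085]' --pt "-0.002 0 -0.045" --pt "0 0 -0.045" --pt "0 0 -0.045" --pt "0 0 -0.03" --pt "0 0 -0.016" --yaw '[0,0,0,0,0]'

```text
time_s: 10.3
position: [0.4395, 0.3555, 0.0355]
tool_rot: [[-0.999, -0.053, -0.001], [-0.053, 0.999, -0.0], [0.001, -0.0, -1.0]]
ft_force: [-0.1, 0.3, -0.0]
grip_width: 0.0848
gripper_force: 0.0
```

Call:
jog_arm --hand '[0.05,0.05,0.05,0.05,0.05]' --pt "0 0 0" --pt "0 0 0" --pt "0 0 0" --pt "0 0 0" --pt "0 0 0" --yaw '[0,0,0,0,0]' --grip_force 30

```text
time_s: 10.92
position: [0.4397, 0.3561, 0.0375]
tool_rot: [[-0.999, -0.054, 0.002], [-0.054, 0.999, 0.001], [-0.002, 0.001, -1.0]]
ft_force: [-0.6, -0.9, 6.3]
grip_width: 0.0606
gripper_force: 33.9
```

Call:
jog_arm --hand '[0.05,0.05,0.05,0.05,0.05]' --pt "0 0 0.02" --pt "0 0 0.04" --pt "0 0 0.06" --pt "0 0 0.06" --pt "0 0 0.04" --yaw '[0,0,0,0,0]'

```text
time_s: 11.55
position: [0.439, 0.3559, 0.2594]
tool_rot: [[-0.999, -0.054, 0.003], [-0.054, 0.999, 0.001], [-0.003, 0.001, -1.0]]
ft_force: [1.1, 0.4, -2.0]
grip_width: 0.0602
gripper_force: 33.4
```

Call:
jog_arm --hand '[0.05,0.05,0.05,0.05,0.05]' --pt "0.0129 -0.0347 0" --pt "0.0129 -0.0347 0" --pt "0.0129 -0.0347 0" --pt "0.0129 -0.0347 0" --pt "0.0129 -0.0347 0" --yaw '[0,0,0,0,0]'

```text
time_s: 12.18
position: [0.5036, 0.1812, 0.2563]
tool_rot: [[-0.999, -0.054, -0.0], [-0.054, 0.999, 0.0], [0.0, 0.0, -1.0]]
ft_force: [1.3, -0.8, -1.1]
grip_width: 0.0601
gripper_force: 33.3
```

Call:
jog_arm --hand '[0.05,0.05,0.05,0.05,0.05]' --pt "0.0129 -0.0347 0" --pt "0.0129 -0.0347 0" --pt "0.0129 -0.0347 0" --pt "0.0129 -0.0347 0" --pt "0.0129 -0.0347 0" --yaw '[0,0,0,0,0]'

```text
time_s: 12.8
position: [0.5681, 0.0078, 0.2563]
tool_rot: [[-0.999, -0.054, -0.0], [-0.054, 0.999, 0.0], [0.0, 0.0, -1.0]]
ft_force: [1.0, 0.4, -1.2]
grip_width: 0.0608
gripper_force: 33.3
```

Call:
jog_arm --hand '[0.05,0.05,0.05,0.05,0.05]' --pt "0 0 -0.02" --pt "0 0 -0.03" --pt "0 0 -0.03" --pt "0 0 -0.03" --pt "0 0 -0.03" --yaw '[0,0,0,0,0]'

```text
time_s: 13.42
position: [0.5678, 0.0089, 0.1154]
tool_rot: [[-0.999, -0.054, -0.0], [-0.054, 0.999, 0.0], [0.0, 0.0, -1.0]]
ft_force: [0.0, -0.8, -2.0]
grip_width: 0.0608
gripper_force: 33.3
```

Call:
jog_arm --hand '[0.05,0.05,0.05,0.05,0.05]' --pt "0 0 -0.02" --pt "0 0 -0.02" --pt "0 0 -0.015" --pt "0 0 -0.01" --pt "0 0 -0.003" --yaw '[0,0,0,0,0]'

```text
time_s: 14.05
position: [0.5681, 0.0089, 0.048]
tool_rot: [[-0.999, -0.054, -0.0], [-0.054, 0.999, 0.0], [0.0, 0.0, -1.0]]
ft_force: [0.7, 0.3, -0.7]
grip_width: 0.0606
gripper_force: 33.3
```

Call:
jog_arm --hand '[0.05,0.05,0.05,0.05,0.05]' --pt "0 0 -0.002" --pt "0 0 -0.001" --pt "0 0 0" --pt "0 0 0" --pt "0 0 0" --yaw '[0,0,0,0,0]'

```text
time_s: 14.68
position: [0.5681, 0.0088, 0.0454]
tool_rot: [[-0.999, -0.054, 0.0], [-0.054, 0.999, -0.0], [-0.0, -0.0, -1.0]]
ft_force: [0.1, 0.4, -0.8]
grip_width: 0.0604
gripper_force: 33.3
```

Call:
jog_arm --hand '[0.05,0.05,0.05,0.05,0.05]' --pt "0 0 -0.001" --pt "0 0 -0.001" --pt "0 0 -0.001" --pt "0 0 0" --pt "0 0 0" --yaw '[0,0,0,0,0]'

```text
time_s: 15.3
position: [0.5682, 0.0088, 0.0444]
tool_rot: [[-0.999, -0.054, 0.001], [-0.054, 0.999, -0.0], [-0.001, -0.0, -1.0]]
ft_force: [-6.5, 0.2, 18.8]
grip_width: 0.0604
gripper_force: 35.3
```

Call:
jog_arm --hand '[0.075,0.08,0.08,0.08,0.08]' --pt "0 0 0.001" --pt "0 0 0" --pt "0 0 0" --pt "0 0 0" --pt "0 0 0" --yaw '[0,0,0,0,0]'

```text
time_s: 15.92
position: [0.5681, 0.0089, 0.0432]
tool_rot: [[-0.999, -0.054, -0.0], [-0.054, 0.999, 0.0], [0.0, 0.0, -1.0]]
ft_force: [-0.0, 0.4, -1.1]
grip_width: 0.0802
gripper_force: 0.0
```

Call:
jog_arm --hand '[0.08,0.08,0.08,0.08,0.08]' --pt "0 0 0.02" --pt "0 0 0.03" --pt "0 0 0.045" --pt "0 0 0.055" --pt "0 0 0.055" --yaw '[0,0,0,0,0]'

```text
time_s: 16.55
position: [0.5678, 0.0089, 0.25]
tool_rot: [[-0.999, -0.054, -0.0], [-0.054, 0.999, 0.0], [0.0, 0.0, -1.0]]
ft_force: [0.0, -0.3, -0.5]
grip_width: 0.08
gripper_force: 0.0
```

```bash
python3 - <<'E'
from h import *
s=env.observe();snap('wrist','w3.png');print(s['time_s'],s['position'])
hsv=cv2.cvtColor(cv2.imread('pics/w3.png'),cv2.COLOR_BGR2HSV)
m=cv2.inRange(hsv,(18,150,80),(32,255,255));k,l,st,c=cv2.connectedComponentsWithStats(m)
for i in range(1,k):
    if st[i,4]>200: print(st[i],c[i],wonz(s,*(st[i,:2]+st[i,2:4]/2),.08))
m=(cv2.inRange(hsv,(0,170,60),(8,255,255))|cv2.inRange(hsv,(172,170,60),(180,255,255)))
k,l,st,c=cv2.connectedComponentsWithStats(m)
for i in range(1,k):
    if st[i,4]>60: print('red',st[i],c[i],wonz(s,*c[i],.165))
E
```

```text
16.55 [0.56778502 0.00890202 0.25003519]
[ 256  162   61   59 2828] [286.1509901  191.04809052] [0.56621511 0.00763485 0.08      ]
[227 236  20  17 211] [237.2464455  243.11848341] [ 0.62351538 -0.03882297  0.08      ]
red [114 239  31  23 548] [128.8959854  250.23722628] [ 0.59558846 -0.11316543  0.165     ]
```

View pics/w3.png

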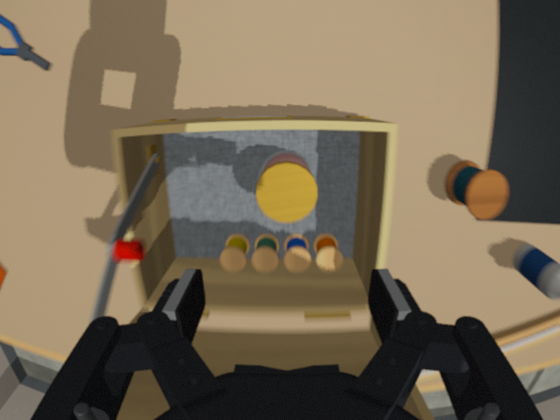

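The jar stands at (0.567,0.008), as intended, and the button is still locked at (0.596,-0.112). Next I'll check the open fingertip height from this picture: inner tip edges at about (203,270) and (370,270).

```bash
python3 - <<'E'
from h import *
s=env.observe()
for z in(.255,.25,.245,.24,.235):
  a,b=wonz(s,203,270,z),wonz(s,370,270,z);print(z,np.linalg.norm(a-b),a[:2],b[:2])
E
```

```text
0.255 0.07580288108852733 [ 0.56138988 -0.0309348 ] [0.55706926 0.04474484]
0.25 0.07881738626209077 [ 0.56436201 -0.03230104] [0.55986957 0.04638821]
0.245 0.0818318914356542 [ 0.56733413 -0.03366727] [0.56266988 0.04803158]
0.24 0.08484639660921763 [ 0.57030626 -0.03503351] [0.56547018 0.04967495]
0.235 0.08786090178278107 [ 0.57327839 -0.03639975] [0.56827049 0.05131832]
```

Call:
jog_arm --hand '[0.085,0.085,0.085,0.085,0.085]' --pt "-0.012 -0.008 0" --pt "-0.012 -0.012 0" --pt "-0.012 -0.012 0" --pt "-0.012 -0.013 0" --pt "0 -0.015 0" --yaw '[-0.157,-0.157,-0.157,-0.157,-0.157]'

```text
time_s: 17.23
position: [0.5194, -0.0514, 0.2483]
tool_rot: [[-0.741, 0.671, -0.0], [0.671, 0.741, 0.0], [0.0, -0.0, -1.0]]
ft_force: [0.4, 0.2, 0.3]
grip_width: 0.0854
gripper_force: 0.0
```

Call:
jog_arm --hand '[0.085,0.085,0.085,0.085,0.085]' --pt "0 -0.015 0" --pt "0 -0.015 0" --pt "0 -0.015 0" --pt "0 -0.016 -0.02" --pt "0 0 -0.03" --yaw '[-0.157,-0.157,-0.157,-0.157,-0.157]'

```text
time_s: 17.85
position: [0.5203, -0.1132, 0.198]
tool_rot: [[-0.049, 0.999, 0.002], [0.999, 0.049, -0.001], [-0.001, 0.002, -1.0]]
ft_force: [0.2, 0.1, -0.1]
grip_width: 0.0849
gripper_force: 0.0
```

Call:
jog_arm --hand '[0.085,0.085,0.085,0.085,0.085]' --pt "0 0 -0.02" --pt "0 0 -0.014" --pt "0 0 -0.01" --pt "0 0 0" --pt "0 0 0" --yaw '[0,0,0,0,0]'

```text
time_s: 18.48
position: [0.5204, -0.1122, 0.1549]
tool_rot: [[-0.055, 0.998, 0.001], [0.998, 0.055, -0.0], [-0.001, 0.001, -1.0]]
ft_force: [0.0, -0.3, 0.6]
grip_width: 0.085
gripper_force: 0.0
```

```bash
python3 - <<'E'
from h import *
s=env.observe();snap('scene','s4.png');w=snap('wrist','w4.png');t=snap('top','t4.png');print(s['time_s'],s['position'])
o=np.zeros((420,800,3),np.uint8);o[:,:450]=w[:,60:510,::-1];b=cv2.resize(t[160:270,245:335,::-1],None,fx=3.8,fy=3.8)[:420];o[:b.shape[0],455:455+b.shape[1]]=b;cv2.imwrite('pics/c4.png',o)
E
```

```text
18.475 [ 0.52039668 -0.11220907  0.15492026]
```

View pics/c4.png

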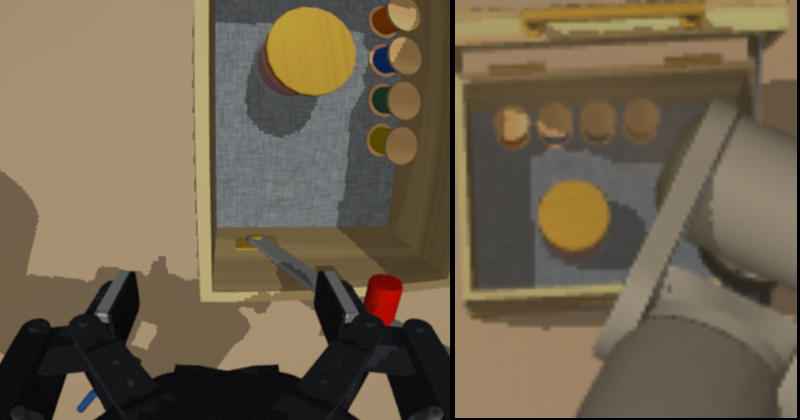

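The finger's outer back is at crop (360,300), just in front of the red button at (383,300), at the same height. Now I'll push along the arc.

Call:
jog_arm --hand '[0.085,0.085,0.085,0.085,0.085]' --pt "0.005 0 0" --pt "0.004 0 0" --pt "0.004 0 0" --pt "0.004 0 -0.002" --pt "0.0045 0 -0.002" --yaw '[0,0,0,0,0]'

```text
time_s: 19.25
position: [0.5419, -0.1121, 0.1502]
tool_rot: [[-0.055, 0.998, -0.0], [0.998, 0.055, 0.0], [0.0, -0.0, -1.0]]
ft_force: [-0.5, 0.0, 0.3]
grip_width: 0.0852
gripper_force: 0.3
```

Call:
jog_arm --hand '[0.085,0.085,0.085,0.085,0.085]' --pt "0.0045 0 -0.0025" --pt "0.0045 0 -0.0025" --pt "0.004 0 -0.003" --pt "0.004 0 -0.003" --pt "0.004 0 -0.003" --yaw '[0,0,0,0,0]'

```text
time_s: 19.88
position: [0.5628, -0.112, 0.1362]
tool_rot: [[-0.055, 0.998, -0.0], [0.998, 0.055, 0.0], [0.0, -0.0, -1.0]]
ft_force: [-1.7, 2.0, 1.8]
grip_width: 0.0848
gripper_force: 1.1
```

Call:
jog_arm --hand '[0.085,0.085,0.085,0.085,0.085]' --pt "0.0035 0 -0.0025" --pt "0.0035 0 -0.0025" --pt "0.003 0 -0.0025" --pt "0.002 0 -0.001" --pt "0 0 0" --yaw '[0,0,0,0,0]'

```text
time_s: 20.5
position: [0.572, -0.1115, 0.1292]
tool_rot: [[-0.056, 0.998, -0.005], [0.998, 0.056, -0.0], [0.0, -0.005, -1.0]]
ft_force: [-19.4, -0.1, 9.3]
grip_width: 0.0849
gripper_force: 10.6
```

```bash
python3 - <<'E'
from h import *
s=env.observe();s5=snap('scene','s5.png');w=snap('wrist','w5.png');print(s['time_s'],s['position'])
o=np.zeros((420,800,3),np.uint8);o[:,:400]=w[:,110:510,::-1];b=cv2.resize(s5[90:260,205:335,::-1],None,fx=2.4,fy=2.4)[:420];o[:b.shape[0],405:405+b.shape[1]]=b;cv2.imwrite('pics/c5.png',o)
E
```

```text
20.5 [ 0.5719946  -0.11153391  0.12915747]
```

View pics/c5.png

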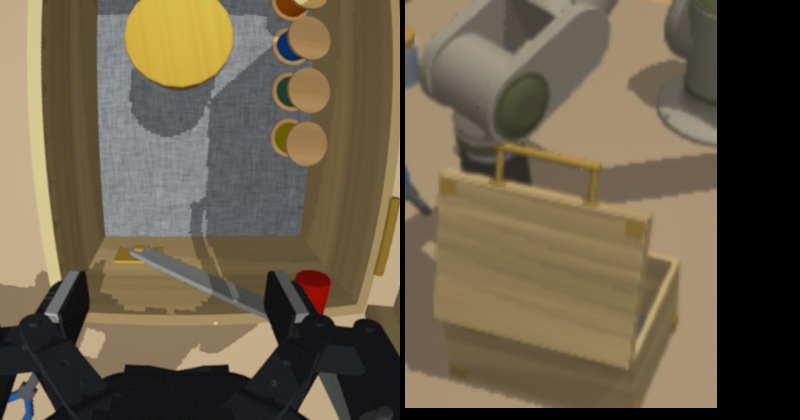

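```bash
python3 - <<'E'
from h import *
h=np.array([.6795,-.0145,.1155]);X=np.array([.9985,.055,0]);Y=np.array([-.055,.9985,0]);Z=np.array([0,0,1.])
for th in np.arange(1.0,1.46,.06):
  p=th+.054;b=h-X*.2223*np.cos(p)+Z*.2223*np.sin(p)
  print(round(th,2),proj('scene',b+.06*Y),proj('scene',b-.06*Y),b)
E
```

```text
1.0 [292.03782227 155.59463546] [249.68202373 146.71356193] [ 0.56982691 -0.02054108  0.30876908]
1.06 [290.53216143 156.29951975] [247.79012833 147.31190706] [ 0.58159607 -0.01989281  0.31500762]
1.12 [288.95088799 157.32300411] [245.82587822 148.2205724 ] [ 0.59371757 -0.01922512  0.32052814]
1.18 [287.29858657 158.67040638] [243.79564932 149.44489739] [ 0.6061478  -0.01854043  0.32531079]
1.24 [285.58051908 160.34548169] [241.70655633 150.98872118] [ 0.61884202 -0.0178412   0.32933834]
1.3 [283.80263921 162.35023793] [239.56645525 152.85420693] [ 0.63175454 -0.01712995  0.33259631]
1.36 [281.97159773 164.68475634] [237.38393477 155.04167097] [ 0.64483889 -0.01640922  0.33507296]
1.42 [280.09473734 167.3470218 ] [235.16829511 157.54942123] [ 0.65804799 -0.01568163  0.33675939]
```

The lid has sagged to about 1.19 rad, judging by the bar in the scene view at roughly (243..287, 152..160). The stay is well broken. I'll back off, rise and go over the bar.

Call:
jog_arm --hand '[0.085,0.085,0.085,0.085,0.085]' --pt "-0.01 0 0.001" --pt "-0.015 0 0.002" --pt "-0.025 0 0.01" --pt "-0.03 0 0.03" --pt "-0.01 0.01 0.05" --yaw '[0,0,0,0,0]'

```text
time_s: 21.22
position: [0.4831, -0.1024, 0.2206]
tool_rot: [[-0.053, 0.999, -0.003], [0.999, 0.053, 0.001], [0.001, -0.003, -1.0]]
ft_force: [1.7, 0.2, 0.4]
grip_width: 0.0852
gripper_force: 0.0
```

Call:
jog_arm --hand '[0.045,0.045,0.045,0.045,0.045]' --pt "0 0.018 0.05" --pt "0 0.018 0.05" --pt "0 0.018 0.05" --pt "0 0.018 0.048" --pt "0 0.011 0" --yaw '[0,0,0,0,0]'

```text
time_s: 21.85
position: [0.4853, -0.0188, 0.4219]
tool_rot: [[-0.055, 0.998, 0.008], [0.998, 0.055, -0.002], [-0.003, 0.007, -1.0]]
ft_force: [0.9, -0.8, -1.3]
grip_width: 0.0451
gripper_force: 0.0
```

```bash
python3 - <<'E'
from h import *
s=env.observe();snap('wrist','w6.png');snap('scene','s6.png');snap('top','t6.png');print(s['time_s'],s['position'])
for n in 'wst':
  m=cv2.inRange(cv2.cvtColor(cv2.imread('pics/%s6.png'%n),cv2.COLOR_BGR2HSV),(18,150,80),(32,255,255))
  k,l,st,c=cv2.connectedComponentsWithStats(m)
  for i in range(1,k):
    if st[i,4]>30: print(n,st[i],c[i])
w=cv2.imread('pics/w6.png');o=np.zeros((420,800,3),np.uint8);o[:,:450]=w[:,110:];b=cv2.resize(cv2.imread('pics/s6.png')[110:240,205:320],None,fx=3,fy=3);o[:b.shape[0],452:452+b.shape[1]]=b;cv2.imwrite('pics/c6.png',o)
E
```

```text
21.85 [ 0.48532761 -0.01883337  0.42189695]
w [422 109   5  30  99] [423.76767677 123.29292929]
w [ 321  126   39   39 1164] [340.28522337 144.83762887]
w [ 425  144   39  149 1770] [447.14350282 216.46610169]
w [374 169  12  14  80] [378.6875 174.    ]
w [412 204   7  28  84] [414.86904762 217.16666667]
w [307 225  11   6  38] [310.71052632 228.15789474]
s [151  87  16  10 126] [158.72222222  91.01587302]
s [176  89  17  11 146] [184.34246575  93.65068493]
s [190 100  18  11 157] [198.96815287 104.78980892]
s [241 149  45  26 155] [262.89677419 157.3483871 ]
s [220 164   6   7  33] [222.57575758 167.09090909]
s [298 182   6   7  35] [300.42857143 184.74285714]
t [288 175  24   7  82] [302.43902439 178.70731707]
t [453 355  28  27 574] [467.27700348 368.26480836]
t [530 367  27  27 574] [542.86585366 380.13414634]
t [491 374  27  28 574] [504.27874564 387.24912892]
```

View pics/c6.png

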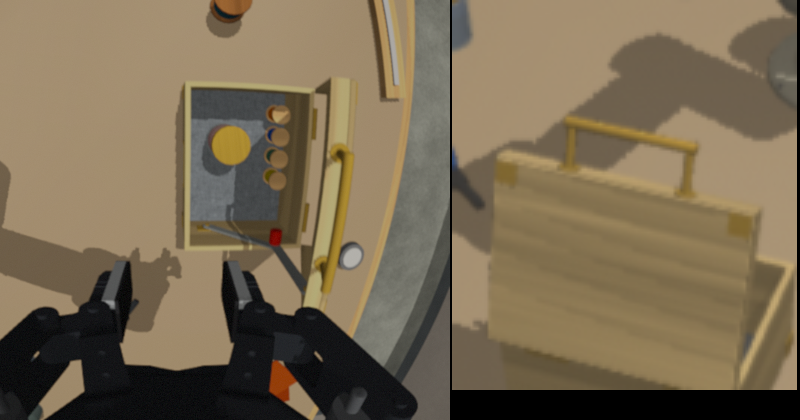

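The stay is bent and the button low, at crop (275,237). The lid stays up, with its bar in the scene view at (241..286, 150..160), so about 1.24 rad.

```bash
python3 - <<'E'
from h import *
s=env.observe()
for z in(.327,.330):
  a,b=wonz(s,458,153,z),wonz(s,438,291,z);print(a,b,(a+b)/2,np.linalg.norm(a-b))
print(*[tri(t,c) for t,c in [((288.5,178),(285.3,160)),]])
E
```

```text
[0.60682001 0.04062016 0.327     ] [ 0.61648584 -0.07514964  0.327     ] [ 0.61165292 -0.01726474  0.327     ] 0.11617260901900696
[0.60505365 0.04091425 0.33      ] [ 0.61458428 -0.07323619  0.33      ] [ 0.60981897 -0.01616097  0.33      ] 0.11454762041483338
(array([0.61289404, 0.00704222, 0.32313638]), np.float64(0.06136503589805353))
```

Call:
jog_arm --hand '[0.045,0.045,0.045,0.045,0.045]' --pt "0.035 0 0" --pt "0.04 0.001 0" --pt "0.035 0 0" --pt "0.02 0 0" --pt "0 0 -0.02" --yaw '[0,0,0,0,0]'

```text
time_s: 22.62
position: [0.6162, -0.0192, 0.3965]
tool_rot: [[-0.054, 0.999, -0.002], [0.999, 0.054, 0.0], [0.0, -0.001, -1.0]]
ft_force: [0.0, -0.6, -0.0]
grip_width: 0.0451
gripper_force: 0.0
```

Call:
jog_arm --hand '[0.045,0.045,0.045,0.045,0.045]' --pt "0 0 -0.025" --pt "0 0 -0.025" --pt "0 0 -0.015" --pt "0 0 -0.01" --pt "0 0 0" --yaw '[0,0,0,0,0]'

```text
time_s: 23.25
position: [0.6144, -0.0186, 0.3226]
tool_rot: [[-0.054, 0.999, -0.002], [0.999, 0.054, 0.0], [0.001, -0.002, -1.0]]
ft_force: [0.8, 0.3, 0.6]
grip_width: 0.0446
gripper_force: 0.0
```

Close on the bar.

Call:
jog_arm --hand '[0.0,0.0,0.0,0.0,0.0]' --pt "0 0 0" --pt "0 0 0" --pt "0 0 0" --pt "0 0 0" --pt "0 0 0" --yaw '[0,0,0,0,0]' --grip_force 30

```text
time_s: 23.88
position: [0.6147, -0.0182, 0.3244]
tool_rot: [[-0.055, 0.998, 0.001], [0.998, 0.055, -0.0], [-0.0, 0.001, -1.0]]
ft_force: [-0.0, -1.9, 4.2]
grip_width: 0.0089
gripper_force: 29.4
```

```bash
python3 - <<'E'
import numpy as np
p=np.linspace(1.262,.054,26);h=.2223*np.cos(p);z=.2223*np.sin(p)
d=np.c_[-np.diff(h)*1.01,np.diff(z)]
print((np.round(d*2000)/2).tolist(),d.sum(0))
E
```

```text
[[-10.5, -3.5], [-10.0, -4.0], [-10.0, -4.5], [-9.5, -5.0], [-9.5, -5.5], [-9.0, -6.0], [-9.0, -6.5], [-8.5, -6.5], [-8.0, -7.0], [-8.0, -7.5], [-7.5, -8.0], [-7.0, -8.0], [-6.5, -8.5], [-6.0, -9.0], [-6.0, -9.0], [-5.5, -9.5], [-5.0, -9.5], [-4.5, -10.0], [-4.0, -10.0], [-3.5, -10.0], [-3.0, -10.5], [-2.5, -10.5], [-2.0, -10.5], [-1.5, -10.5], [-1.0, -10.5]] [-0.15596046 -0.19978686]
```

Call:
jog_arm --hand '[0.0,0.0,0.0,0.0,0.0]' --pt "-0.0105 -0.0005 -0.0035" --pt "-0.01 -0.0005 -0.004" --pt "-0.01 -0.0005 -0.0045" --pt "-0.0095 -0.0005 -0.005" --pt "-0.0095 -0.0005 -0.0055" --yaw '[0,0,0,0,0]'

```text
time_s: 24.5
position: [0.565, -0.021, 0.3014]
tool_rot: [[-0.055, 0.998, 0.001], [0.998, 0.055, -0.001], [-0.001, 0.001, -1.0]]
ft_force: [1.0, -2.1, -0.2]
grip_width: 0.0087
gripper_force: 29.9
```

Call:
jog_arm --hand '[0.0,0.0,0.0,0.0,0.0]' --pt "-0.009 -0.0005 -0.006" --pt "-0.009 -0.0005 -0.0065" --pt "-0.0085 -0.0005 -0.0065" --pt "-0.008 -0.0005 -0.007" --pt "-0.008 -0.0005 -0.0075" --yaw '[0,0,0,0,0]'

```text
time_s: 25.12
position: [0.5224, -0.0233, 0.2673]
tool_rot: [[-0.055, 0.998, 0.001], [0.998, 0.055, -0.0], [-0.0, 0.0, -1.0]]
ft_force: [2.7, -2.7, 1.7]
grip_width: 0.009
gripper_force: 30.9
```

Call:
jog_arm --hand '[0.0,0.0,0.0,0.0,0.0]' --pt "-0.0075 -0.0005 -0.008" --pt "-0.007 0 -0.008" --pt "-0.0065 -0.0005 -0.0085" --pt "-0.006 0 -0.009" --pt "-0.006 -0.0005 -0.009" --yaw '[0,0,0,0,0]'

```text
time_s: 25.75
position: [0.4891, -0.0249, 0.2248]
tool_rot: [[-0.055, 0.998, -0.0], [0.998, 0.055, -0.001], [-0.001, -0.0, -1.0]]
ft_force: [2.5, -5.4, -1.1]
grip_width: 0.0092
gripper_force: 30.5
```

Call:
jog_arm --hand '[0.0,0.0,0.0,0.0,0.0]' --pt "-0.0055 0 -0.0095" --pt "-0.005 -0.0005 -0.0095" --pt "-0.0045 0 -0.01" --pt "-0.004 0 -0.01" --pt "-0.0035 0 -0.01" --yaw '[0,0,0,0,0]'

```text
time_s: 26.38
position: [0.4671, -0.0259, 0.1759]
tool_rot: [[-0.055, 0.998, 0.001], [0.998, 0.055, -0.002], [-0.002, 0.001, -1.0]]
ft_force: [4.0, -8.6, -1.4]
grip_width: 0.0088
gripper_force: 30.2
```

Call:
jog_arm --hand '[0.0,0.0,0.0,0.0,0.0]' --pt "-0.003 0 -0.01" --pt "-0.0025 0 -0.01" --pt "-0.002 0 -0.01" --pt "-0.001 0 -0.01" --pt "0 0 -0.006" --yaw '[0,0,0,0,0]'

```text
time_s: 27.0
position: [0.4581, -0.0259, 0.1298]
tool_rot: [[-0.055, 0.998, -0.001], [0.998, 0.055, -0.002], [-0.002, -0.001, -1.0]]
ft_force: [-3.5, -10.7, 0.2]
grip_width: 0.0087
gripper_force: 30.1
```

Call:
jog_arm --hand '[0.0,0.0,0.0,0.0,0.0]' --pt "0 0 -0.002" --pt "0 0 -0.002" --pt "0 0 0" --pt "0 0 0" --pt "0 0 0" --yaw '[0,0,0,0,0]'

```text
time_s: 27.62
position: [0.4578, -0.0258, 0.1258]
tool_rot: [[-0.055, 0.998, -0.002], [0.998, 0.055, -0.001], [-0.001, -0.002, -1.0]]
ft_force: [-2.4, -10.2, -1.7]
grip_width: 0.0086
gripper_force: 30.0
```

Call:
jog_arm --hand '[0.0,0.0,0.0,0.0,0.0]' --pt "0 0.001 -0.001" --pt "0 0.001 -0.001" --pt "0 0 -0.001" --pt "0 0 0" --pt "0 0 0" --yaw '[0,0,0,0,0]'

```text
time_s: 28.25
position: [0.4576, -0.0257, 0.123]
tool_rot: [[-0.056, 0.998, -0.002], [0.998, 0.056, -0.005], [-0.005, -0.003, -1.0]]
ft_force: [-5.4, -23.4, -0.7]
grip_width: 0.0085
gripper_force: 30.2
```

Call:
jog_arm --hand '[0.0,0.0,0.0,0.0,0.0]' --pt "0 -0.002 -0.001" --pt "0 -0.001 -0.001" --pt "0 0 -0.001" --pt "0 0 0" --pt "0 0 0" --yaw '[0,0,0,0,0]'

```text
time_s: 28.88
position: [0.4577, -0.026, 0.1222]
tool_rot: [[-0.056, 0.998, -0.0], [0.998, 0.056, -0.001], [-0.001, -0.0, -1.0]]
ft_force: [-10.7, -1.8, 27.8]
grip_width: 0.0085
gripper_force: 32.9
```

Upward force of 28 N: the lid is seated. Release and retreat.

Call:
jog_arm --hand '[0.04,0.04,0.04,0.04,0.04]' --pt "0 0 0.001" --pt "0 0 0" --pt "0 0 0.005" --pt "0 0 0.02" --pt "0 0 0.03" --yaw '[0,0,0,0,0]'

```text
time_s: 29.5
position: [0.4582, -0.0259, 0.1765]
tool_rot: [[-0.055, 0.998, -0.002], [0.998, 0.055, 0.001], [0.001, -0.002, -1.0]]
ft_force: [0.9, -0.3, -0.0]
grip_width: 0.0402
gripper_force: 0.0
```

Call:
jog_arm --hand '[0.04,0.04,0.04,0.04,0.04]' --pt "0 0 0.05" --pt "0 0 0.05" --pt "-0.03 0 0.03" --pt "-0.03 0 0" --pt "0 0 0" --yaw '[0,0,0,0,0]'

```text
time_s: 30.12
position: [0.3974, -0.0258, 0.3069]
tool_rot: [[-0.055, 0.999, 0.001], [0.999, 0.055, -0.0], [-0.0, 0.001, -1.0]]
ft_force: [0.8, -0.4, -0.0]
grip_width: 0.0403
gripper_force: 0.0
```

```bash
python3 - <<'E'
from h import *
s=env.observe();snap('scene','s7.png');snap('top','t7.png');print(s['time_s'],s['position'],s['ft_force'])
d=[cv2.resize(cv2.imread('pics/s%d.png'%i)[160:270,210:330],None,fx=3.2,fy=3.2) for i in(0,7)]
cv2.imwrite('pics/c7.png',np.hstack(d))
for i in(0,7):
  m=cv2.inRange(cv2.cvtColor(cv2.imread('pics/s%d.png'%i),cv2.COLOR_BGR2HSV),(18,150,80),(32,255,255))
  k,l,st,c=cv2.connectedComponentsWithStats(m)
  print([(st[j].tolist(),c[j].round(1)) for j in range(1,k) if st[j,4]>15 and 210<c[j][0]<330])
E
```

```text
30.125 [ 0.39739994 -0.02582153  0.30685006] [ 0.77262499 -0.41996328 -0.0386576 ]
[([266, 173, 38, 14, 73], array([286.2, 177.8])), ([244, 176, 6, 4, 17], array([246.5, 177.3])), ([312, 191, 6, 5, 22], array([314.5, 193. ])), ([229, 222, 14, 5, 29], array([235.5, 224. ])), ([275, 234, 15, 5, 30], array([281.9, 236.1]))]
[([266, 173, 38, 14, 71], array([286. , 177.7])), ([244, 176, 6, 4, 18], array([246.6, 177.2])), ([312, 191, 6, 5, 21], array([314.5, 192.9])), ([229, 222, 14, 5, 28], array([235.4, 224. ])), ([275, 234, 15, 5, 30], array([281.6, 236. ]))]
```

View pics/c7.png

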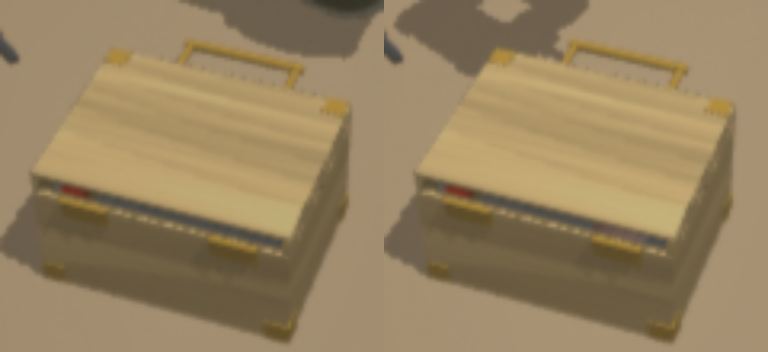

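The lid is exactly where it was at the start: bar at (286,178) and the corners unchanged to within 0.1 px. The arm is clear.

```bash
python3 -c "
from rig import env
print(env.close_job())"
```

```text
the job is handed in; nothing more can be done
None
```

The job is handed in, with no verdict returned: the jar was last seen upright on the chest floor before I lowered the lid, the stay was broken, the lid was lowered gently and checks as fully shut, and the arm never went near the reel, glue or pliers (I didn't re-measure them), at about 30 s on the clock.

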